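# Click a rod rest into its bench stand

### The arm

A 6-joint arm with a two-finger parallel gripper is mounted at the origin on the work surface. World frame = base frame: x ahead of the robot, y to its left, z up, the work surface at z = 0. Lengths are in mm, angles in degrees, forces in N, time in s.
With the tool pointing down it reaches from about 300 to 850 mm from the base axis. Payload 4.2 kg.
Tool frame: the origin (TCP) lies on the centre line of the jaws, within the pads' length; the fingertips stand env.nose_length ahead of it and the grasp point (between the pads) lies 2 mm behind it (env.nose_length is the distance from the TCP to the fingertips, in mm); z points along the fingers, y is the direction in which the jaws open and shut (so a half turn about z gives the same grasp; the last joint's range is limited). The gripper opens to 91 mm and grips with 3 to 60 N. Pads are 32 mm wide; open, the fingers measure 118 mm over their backs; the gripper's body (76 mm by 178 mm) begins 60 mm behind the grasp point.
Start: joints at [-77.693, 18.312, 89.639, -0, 72.044, -1.146], TCP at [133.775, -559.237, 230.976] pointing down, gripper open.
Joint ranges: [-177.97, 177.97], [-48.28, 115.42], [12.27, 149.76], [-77.06, 257.06], [2.81, 150.46], [-146.56, 146.56]. Speed limits (degrees/s): [147.25, 147.25, 180, 180, 180, 180].

### API

Orientations are given as [roll, pitch, yaw] about the fixed x, y, z axes, in that order (R = Rz(yaw) Ry(pitch) Rx(roll)).
In Python, from workcell import env gives the robot as it stands. The module is installed in compiled form; this text tells all that it offers.
- The arm moves only by the tool jog_arm, never from a script. Its argument "deltas" is a list that holds one entry, the list of rows, each a list of 5 numbers: the shift along the tool's x, y, z in m, then the turn about the tool's z in degrees, then the finger opening in m, from 0 to 0.0912. A call has 1 to 20 rows; each row is the pose to reach, as a shift and turn from the pose commanded when the call began, along the tool's axes at that moment; what a row does not reach only later rows make up. A row lasts 1/12 s, in which the tool goes at most 41.7 mm and 7.16 degrees, less where a joint would pass 70% of its speed; a pose out of reach is approached as far as the arm can. A call with a gripper value outside its range is refused whole. The fingers move at their own pace and stop on an object; "grip_force" is the grip in N (left out, the last holds). Time passes only in rows, so rows that repeat a pose let the fingers close. It gives the time, the measured TCP pose, the force and the opening at its end, in the units of the state.
- env.state(): the state, without advancing time (a new reading comes with each control period).
- env.grab_frame(name): name is "side" or "top" or "wrist"; returns the picture (384x512x3 uint8, red, green, blue); there is no depth.
- env.camera_params(name): a dict with "fx", "fy", "cx", "cy" (pixels), "xyz" and "orientation" of the camera in the world. Camera axes: x right, y down, z forward; pixel columns grow to the right and rows downward; lengths in mm; the calibration is good to about 2 mm. A picture is of the moment at which its call begins: read the wrist's pose just before it. camera_params takes no time and is no camera call; for the wrist camera it gives the pose at the moment of the call.
- env.job_done(): hands the job in, once; it reports no verdict.
Trained networks look in the newest picture that a camera, given by its name, has taken for a name from the list of things; names that differ only in an ending like _2 or _b are one class to them, and where a whole thing is asked for, a point or a joint stands for the part that bears it (a point fixed in the world has none). Each returns a list of dicts, best first, with "conf" (0 to 1); they miss things now and then, are a little off and sometimes report something else, mostly with a low value. They report only what shows in the picture. A call takes as long as a camera call. They do not tell look-alikes from the thing itself.
- env.look_for(camera, label): "xyz" ([x, y, z] in mm, in world coordinates, good to about 4 mm: the middle of the surface that is visible of it).
The state is a dict: "time_s": time; "qpos": joint angles; "qvel": joint speeds; "effort": joint torques, N m; "ee_pos": TCP position; "ee_rot": TCP orientation; "force": force on the tool from outside, world axes, zero at the start; "torque": the same for the moment, N m; "gripper_width": finger opening in mm.
Only numpy, scipy, OpenCV 4.12 (cv2) and the standard library are available. Lean on these libraries where they do the work, as an engineer would, in place of code of your own. Each camera call takes 0.05 s, during which the arm holds its last target.

### The job

Lift the V-notched rod rest out of the wooden block and push its post down into the bench stand until the stand's side plunger, after riding along the post, clicks into the groove round it. The notch must run lengthwise along the stand's foot plate. Push gently and feel for the click, because the plunger clamp may sit higher or lower on the tube; do not push the groove on past the pin. Leave the rest standing there and the other things on the bench alone.

Things in the scene. Friction and masses are not known exactly. Their poses are not given: they have to be found in the camera images.
- rest_mid (a point): Rod rest, steel, 140 mm tall, 0.36 kg: round post 16 mm across; a round flange 52 mm across, 96 to 100 mm above the foot; on it a block head 36 (x) by 20 (y) by 40 mm tall with a V-notch 12 wide, 8 deep along x over its top. Point on the axis half-way up, 70 mm above the foot; z to the head. Starts upright in one of the block's sockets, on its floor. Grip the head firmly (35 N) across its 20 mm, tips above the flange.
- rest_groove (a point): Middle of the groove round the rest's post, on its axis, 30.5 mm above the foot, axes as rest_mid. The groove is 9 mm in diameter from 26 to 35 mm above the foot; its lower side is square, its upper side slopes out, 35 degrees off the axis, to the plain post at 40 mm, which runs up to the flange. Below the groove the post is plain down to 9 mm above the foot, then a cone to 7 mm diameter at the bottom.
- stand_mouth (a point): Centre of the bore's mouth of the fixed bench stand, 120 mm above the bench: a steel tube, outside 34 mm, bore 18 mm, 102 mm deep, on a foot plate 200 (x) by 110 (y) by 18 mm. z up, x lengthwise along the plate towards the plunger's black knob. Clicked home, the post's foot is 51 to 85 mm below the mouth, depending on the clamp, and the flange still stands clear above the mouth.
- stand_side (a point): Point on the outside of the stand's tube on the plunger's side (17 mm out along stand x), 37 mm below the mouth. Around here sits the plunger clamp, 46 mm across, 20 mm tall, with a boss and knob reaching 62 mm from the tube's axis. The plunger's axis is anywhere from 16 mm above to 16 mm below this point, different each time: see it or feel it.
- plunger (a joint): How far the spring plunger (blunt pin, 8 mm) is pushed back, m: 0 = out, nose 4 mm from the bore's axis; 0.002 to 0.005 as the plain post slides by; under 0.001 in the groove, where it has 1 to 2 mm of play. Spring 6 N at 0, 1 N more per mm; riding over takes 5 to 11 N of push, which drops to about 0 at the click. A push of some 12 to 20 N then drives the groove on past the pin: too deep. Over 30 N on pin or tube is forcing.
- block_top (a point): Centre of the top of the fixed wooden block, 160 mm (x) by 64 mm (y) by 50 mm tall. Its two sockets, 19 mm in diameter and 40 mm deep, are 45 mm either side of this point along its x.
- pad_mid (a point): A flat steel pad, 44 mm in diameter and 12 mm thick, on a plain post 14 mm in diameter, 97 mm tall in all, standing in the other socket; this point is on its axis, 48 mm above its foot. Leave it there.
- paddle: A flat paddle lying on the bench: wooden handle 20 mm thick and 130 mm long along its -x, dark plate 85 by 60 by 10 mm along its +x; origin on the bench where they meet. Leave it.
- bottle: A clear bottle, 66 mm in diameter and 150 mm tall; origin at the centre of its underside. Leave it.
Things that resemble listed ones, but are neither listed nor needed, are in the scene too. There is more than one size of the part that bears stand_mouth; the job needs the middle-sized. What is shaped like the part that bears rest_mid but green is not meant.

How it is judged (in metres and radians):
On the way, in this order (a step that is already met when the one before it is completed fails the run):
1. the rod rest is lifted clear of the block, upright (height (world z) of rest_mid above 0.125 m and angle between rest_mid's own z axis and vertical below 0.3 rad), for 0.1 s.
2. the post is in the tube and has pushed the plunger back (value of joint plunger above 0.002 m and horizontal distance between rest_mid and stand_mouth below 0.006 m and z of rest_mid in the frame of stand_mouth below 0.05 m), for 0.1 s.
At the end, for the whole second after the job is handed in: The rest stands still and upright (0.1 rad) in the tube, its mid point within 5 mm of the tube's axis and at most 21 mm above the mouth, the plunger is back out in the groove (joint below 1.3 mm), and the notch runs along the foot plate within 12 degrees, either way round (z of rest_mid in the frame of stand_mouth below 0.021 m and horizontal distance between rest_mid and stand_mouth below 0.005 m and value of joint plunger below 0.0013 m and angle between rest_mid's own z axis and vertical below 0.1 rad and angle between the x axis of rest_mid and the x axis of stand_mouth, either way round below 0.21 rad and linear speed of rest below 0.02 m/s); the robot touches nothing.
It fails at once if the post is forced against the plunger (over 30 N) (contact force between rest and clamp above 30 N).
It fails at once if the post is forced against the stand (over 30 N) (contact force between rest and stand above 30 N).
It fails at once if the flat pad is disturbed by over 15 mm (distance of pad_mid from where it was at the start of the episode above 0.015 m).
It fails at once if the paddle is pushed over 20 mm (distance of paddle from where it was at the start of the episode above 0.02 m).
It fails at once if the bottle is pushed over 20 mm (distance of bottle from where it was at the start of the episode above 0.02 m).
It also fails if it takes over 64 s, if anything falls off the work surface, if the arm or the gripper's body presses on something with over 40 N, if the wrist force passes 120 N, or if a joint passes its speed limit or range.

## Working session

There is one attempt and no reset: what is moved stays moved. The work goes in short steps, Python scripts to look and compute and a tool call to move; the robot and the scene stay as the last step left them, time stands still between calls to the robot, and variables do not carry over. Pictures are saved under pics/ and viewed, and the job is handed in when it is done.

Besides the shell and the picture viewer there is one more tool, called after "Call:" as a command line: name --argument value ..., lists and objects as JSON in quotes. jog_arm: Moves the arm, as the interface text tells. Its arguments: {"type":"object","properties":{"deltas":{"type":"array"},"grip_force":{"type":"number"}},"required":["deltas"]}

```bash
mkdir -p pics; ls
cat > h.py <<'E'
from workcell import env
import numpy as np, cv2, json
from scipy.spatial.transform import Rotation as R
def cam(n):
    p=env.camera_params(n); return p
def save(n,f):
    im=env.grab_frame(n); cv2.imwrite('pics/'+f,im[:,:,::-1]); return im
def Rm(o): return R.from_euler('xyz',o,degrees=True).as_matrix()
def proj(p,P):
    M=Rm(p['orientation']); c=M.T@(np.array(P,float)-p['xyz']); return [p['fx']*c[0]/c[2]+p['cx'],p['fy']*c[1]/c[2]+p['cy']]
def atz(p,u,v,z):
    M=Rm(p['orientation']); d=M@np.array([(u-p['cx'])/p['fx'],(v-p['cy'])/p['fy'],1]); o=np.array(p['xyz'],float)
    return o+d*(z-o[2])/d[2]
E
python3 - <<'E'
from h import *
for n in ['side','top','wrist']:
    save(n,n+'0.png'); print(n,cam(n))
    if n!='wrist':
        for l in ['rest_mid','stand_mouth','block_top','pad_mid','paddle','bottle','plunger']:
            print(n,l,[(np.round(d['xyz']).tolist(),round(d['conf'],2)) for d in env.look_for(n,l)])
s=env.state(); print(s); print(env.nose_length)
E
```

```text
pics
side {'fx': 356.89181184389844, 'fy': 356.89181184389844, 'cx': 266.0233150553435, 'cy': 190.68239573364428, 'xyz': array([ 41.62508375, 599.36748598, 962.77895653]), 'orientation': array([-142.20780108,   -0.50754293, -138.92810618])}
side rest_mid [([492.0, 190.0, 114.0], 0.81), ([456.0, 294.0, 110.0], 0.76)]
side stand_mouth [([732.0, -129.0, 16.0], 0.96), ([236.0, -260.0, 23.0], 0.75), ([501.0, -179.0, 19.0], 0.7)]
side block_top [([512.0, 189.0, 50.0], 0.96)]
side pad_mid [([580.0, 160.0, 108.0], 0.49)]
side paddle [([673.0, 14.0, 16.0], 0.87)]
side bottle [([448.0, 418.0, 102.0], 0.56)]
side plunger []
top {'fx': 442.8731661635707, 'fy': 442.8731661635707, 'cx': 255.69490090850428, 'cy': 192.56332283684856, 'xyz': array([ 370.76087202,   64.71582279, 1249.3996385 ]), 'orientation': array([-175.1884618 ,    0.81857204,  -91.24106084])}
top rest_mid [([468.0, 282.0, 103.0], 0.84), ([499.0, 182.0, 106.0], 0.8), ([503.0, -186.0, 19.0], 0.38)]
top stand_mouth [([734.0, -126.0, 16.0], 0.82), ([207.0, -273.0, 22.0], 0.73), ([502.0, -184.0, 17.0], 0.63)]
top block_top [([545.0, 16
[... 398 characters left out ...]
,  4.12563200e-02, -7.66117688e+01])}
{'time_s': 0.85, 'qpos': array([-7.76936107e+01,  1.83102317e+01,  8.96386943e+01,  9.12054158e-04,
        7.20443466e+01, -1.14596601e+00]), 'qvel': array([-0.00357287, -0.06851753,  0.04687251,  0.05303356, -0.02182757,
        0.08782784]), 'effort': array([-3.51881572e-04, -4.12328303e+01, -2.32227248e+01,  7.26198032e-02,
        3.75800848e-02,  1.19343102e-05]), 'ee_pos': array([ 133.77382404, -559.23565792,  230.99474011]), 'ee_rot': array([ 1.79993257e+02, -7.32948648e-04,  1.34520742e+01]), 'force': array([ 0.2446259 ,  0.22422684, -0.38383543]), 'torque': array([ 0.03293038, -0.00352006,  0.02364475]), 'gripper_width': 91.12367420482309}
17.0
```

View pics/side0.png

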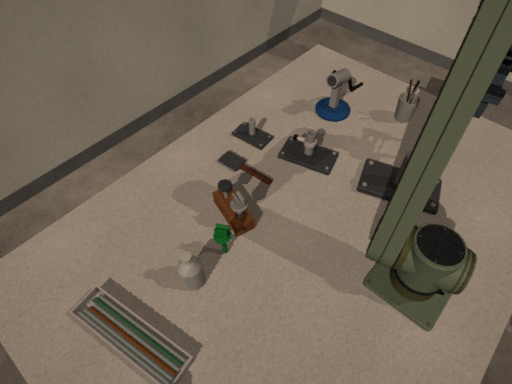

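View pics/top0.png

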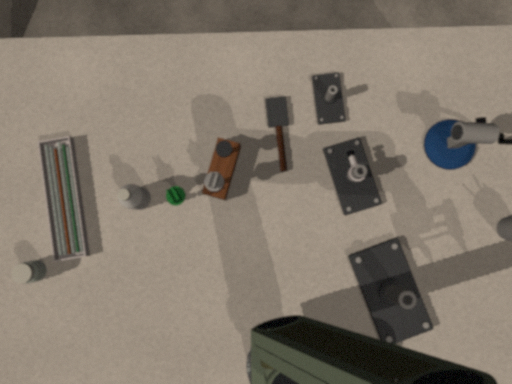

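View pics/wrist0.png

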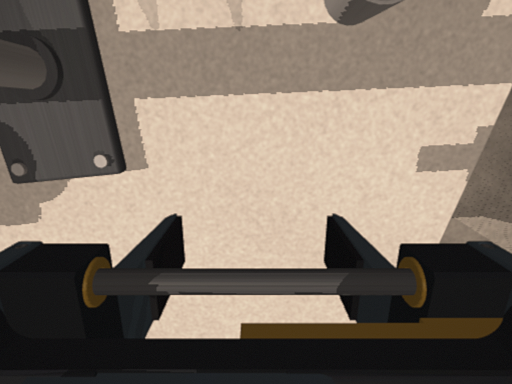

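The side and top views show the block near px (233,210) side / (222,168) top. The grey rest is at its near end (213,181 top), with the pad at the other end. The green look-alike is separate, and there are three stands, the middle-sized one near (353,176) in the top view. Zooming in next.

Run:
```python
from h import *
t=cv2.imread('pics/top0.png'); s=cv2.imread('pics/side0.png')
a=cv2.resize(t[130:220,300:400],None,fx=4,fy=4,interpolation=cv2.INTER_CUBIC)
b=cv2.resize(t[130:220,190:290],None,fx=4,fy=4,interpolation=cv2.INTER_CUBIC)
cv2.imwrite('pics/tz.png',np.hstack([a,b]))
a=cv2.resize(s[110:200,260:360],None,fx=4,fy=4,interpolation=cv2.INTER_CUBIC)
b=cv2.resize(s[160:250,190:290],None,fx=4,fy=4,interpolation=cv2.INTER_CUBIC)
cv2.imwrite('pics/sz.png',np.hstack([a,b]))
p=cam('top')
for u,v in [(324,150),(360,138),(382,202),(347,214)]: print(atz(p,u,v,18).round())
for u,v in [(312,75),(340,71),(346,121),(318,125)]: print(atz(p,u,v,18).round())
```

```text
[ 590. -114.   18.]
[ 622. -216.   18.]
[ 441. -270.   18.]
[ 409. -172.   18.]
[807. -88.  18.]
[ 817. -168.   18.]
[ 671. -179.   18.]
[ 662. -100.   18.]
```

View pics/tz.png

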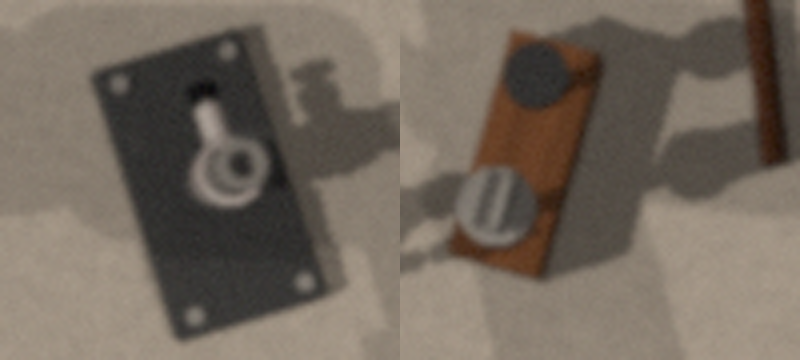

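View pics/sz.png

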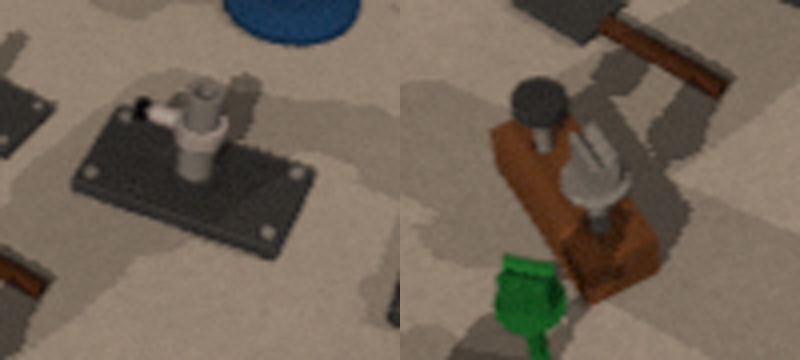

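Run:
```python
from h import *
p=cam('top')
def T(c,x,y,z): 
    r=atz(p,c+x/4,130+y/4,z); return r
# notch ends
a=T(190,483-400,228,150);b=T(190,506-400,178,150); print('notch',a,b,np.degrees(np.arctan2(*(b-a)[[1,0]])))
print('flange c', T(190,495-400,207,110), 'mouth',T(300,238,163,120))
# block long edge right: (603,52)->(545,278)
a=T(190,145,278,50);b=T(190,203,52,50);print('block',a,b,np.degrees(np.arctan2(*(b-a)[[1,0]])))
print('pad', T(190,137,75,107))
q=cam('side')
print('side notch', [atz(q,190+(x-400)/4,160+y/4,150) for x,y in [(573,138),(610,168)]])
print('side mouth', atz(q,260+204/4,110+88/4,120))
print(proj(p,[0,0,0]))
```

```text
notch [480.13919211 190.35611022 150.        ] [511.24008236 175.53098235 150.        ] -25.486137163158677
flange c [497.60389772 186.96492121 110.        ] mouth [ 516.14423902 -188.27513044  120.        ]
block [454.99770684 160.06294593  50.        ] [609.53011191 117.72544939  50.        ] -15.321458795325066
pad [584.01869517 158.62547332 107.        ]
side notch [array([511.37634045, 191.82926254, 150.        ]), array([473.41182786, 193.59340763, 150.        ])]
side mouth [ 517.13934079 -192.49024126  120.        ]
[np.float64(288.7673451480922), np.float64(365.15800263210843)]
```

Call:
jog_arm --deltas '[[[0, 0, -0.03, 0, 0.06], [0, 0, -0.07, 0, 0.06], [0.02, -0.025, -0.099, 3, 0.06], [0.045, -0.055, -0.099, 6, 0.06], [0.07, -0.085, -0.099, 9, 0.06], [0.095, -0.115, -0.099, 12, 0.06], [0.12, -0.145, -0.099, 15, 0.06], [0.145, -0.175, -0.099, 18, 0.06], [0.17, -0.205, -0.099, 21, 0.06], [0.195, -0.237, -0.099, 24, 0.06], [0.22, -0.268, -0.099, 27, 0.06], [0.245, -0.298, -0.099, 30, 0.06], [0.27, -0.328, -0.099, 33, 0.06], [0.295, -0.358, -0.099, 36, 0.06], [0.32, -0.388, -0.099, 38, 0.06], [0.345, -0.418, -0.099, 38, 0.06], [0.37, -0.448, -0.099, 38, 0.06], [0.395, -0.478, -0.099, 38, 0.06], [0.42, -0.508, -0.099, 38, 0.06], [0.445, -0.538, -0.099, 38, 0.06]]]'

```text
time_s: 2.52
ee_pos: [441.7, 69.6, 330.2]
ee_rot: [-180.0, -0.0, -24.5]
force: [-0.4, -0.4, -1.2]
gripper_width: 60.0
```

Call:
jog_arm --deltas '[[[0.001, -0.035, 0, 0, 0.06], [0.002, -0.07, 0, 0, 0.06], [0.002, -0.105, 0, 0, 0.06], [0.002, -0.123, 0, 0, 0.06], [0.002, -0.123, 0, 0, 0.06], [0.002, -0.123, 0, 0, 0.06]]]'

```text
time_s: 3.02
ee_pos: [494.2, 179.1, 329.4]
ee_rot: [179.9, 0.0, -24.5]
force: [-0.7, 0.1, 0.1]
gripper_width: 59.9
```

Run:
```python
from h import *
s=env.state();print(s['ee_pos'],s['ee_rot'],s['qpos'],s['force'])
p=cam('wrist');print(p)
im=save('wrist','w1.png');
for l in ['rest_mid','pad_mid','block_top']: print(l,[(np.round(d['xyz']).tolist(),round(d['conf'],2)) for d in env.look_for('wrist',l)])
cv2.imwrite('pics/w1.png',cv2.resize(im[:,:,::-1],None,fx=1.5,fy=1.5))
json.dump({k:np.array(v).tolist() for k,v in p.items()},open('w1.json','w'))
```

```text
[494.23652327 179.07353575 329.35864092] [ 1.79918626e+02  3.99908734e-02 -2.44509439e+01] [ 1.86825409e+01  1.11725907e+01  8.54137809e+01 -3.22495953e-02
  8.34984490e+01  1.33137132e+02] [-0.66293001  0.08874239  0.05821556]
{'fx': 289.2797441552585, 'fy': 289.2797441552585, 'cx': 254.01094782443232, 'cy': 193.77509379878794, 'xyz': array([568.13472122, 145.16510351, 483.64507602]), 'orientation': array([ 1.63240703e+02, -6.84836418e-02, -1.14515437e+02])}
rest_mid [([506.0, 180.0, 115.0], 0.93), ([530.0, 356.0, 30.0], 0.61), ([545.0, 166.0, 47.0], 0.45)]
pad_mid [([584.0, 156.0, 108.0], 0.8)]
block_top [([550.0, 161.0, 50.0], 0.7), ([500.0, 180.0, 110.0], 0.63)]
```

View pics/w1.png

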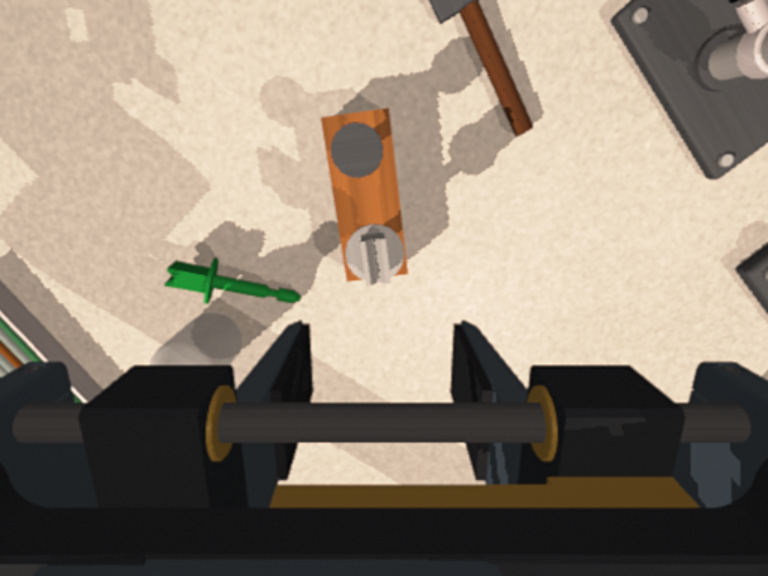

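The wrist view shows the rest at (375,255) in the 1.5x picture, the pad at (357,150), and the green look-alike now lying at (230,285). It must have toppled by itself, since I was never near it. Zooming in on the head.

Run:
```python
from h import *
im=cv2.imread('pics/w1.png'); im=cv2.resize(im,(512,384),interpolation=cv2.INTER_AREA)
a=cv2.resize(im[140:200,215:285],None,fx=10,fy=10,interpolation=cv2.INTER_CUBIC); cv2.imwrite('pics/w1z.png',a)
```

```text
(no output)
```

View pics/w1z.png

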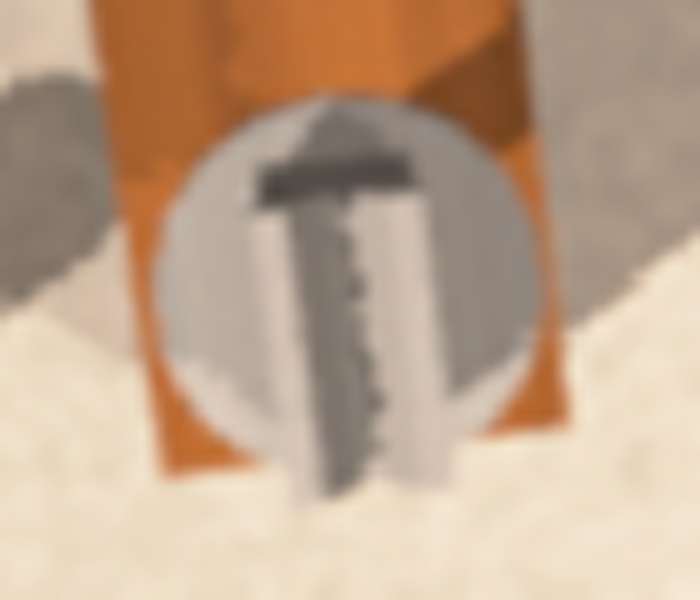

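Run:
```python
from h import *
p=json.load(open('w1.json'))
f=lambda x,y,z: atz(p,215+x/10-.45,140+y/10-.45,z)
c=[f(*q,150) for q in [(250,208),(422,192),(450,487),(297,503)]]
print(np.round(c,1)); print('mean',np.mean(c,0))
for a,b in [(3,0),(2,1)]:
    d=c[b]-c[a];print('len',np.linalg.norm(d),np.degrees(np.arctan2(d[1],d[0])))
for a,b in [(0,1),(3,2)]:
    d=c[b]-c[a];print('wid',np.linalg.norm(d),np.degrees(np.arctan2(d[1],d[0]))+90)
for q in [(155,290),(545,280),(340,95),(262,463),(500,430),(430,115),(220,160),(180,370)]: 
    w=f(*q,110); print('fl',np.round(w,1))
P=np.array([f(*q,110)[:2] for q in [(155,290),(545,280),(340,95),(262,463),(500,430),(430,115),(220,160),(180,370)]])
A=np.c_[2*P,np.ones(len(P))];s=np.linalg.lstsq(A,(P**2).sum(1),rcond=None)[0];print(s[:2],np.sqrt(s[2]+s[0]**2+s[1]**2))
for q in [(165,475),(567,425)]: print('block',f(*q,50))
```

```text
[[520.5 184.9 150. ]
 [513.9 166.  150. ]
 [480.1 177.6 150. ]
 [485.9 195.1 150. ]]
mean [500.09813472 180.89972557 150.        ]
len 36.08119256001449 -16.352861386549723
len 35.768015280957734 -18.979227220511728
wid 20.102532879505667 -19.171123461374478
wid 18.450255101408054 -18.33344312841089
fl [510.2 205.7 110. ]
fl [490.1 158.6 110. ]
fl [523.3 172.9 110. ]
fl [483. 203. 110.]
fl [474.  172.2 110. ]
fl [516.1 163.4 110. ]
fl [522.1 190.6 110. ]
fl [499.1 207.4 110. ]
[498.39460419 182.16772422] 25.81074547083434
block [473.85899691 226.81970656  50.        ]
block [455.26322234 166.76348836  50.        ]
```

Call:
jog_arm --deltas '[[[0.002, -0.002, 0.02, -4, 0.05], [0.0038, -0.0044, 0.05, -6.4, 0.05], [0.0038, -0.0044, 0.085, -6.4, 0.05], [0.0038, -0.0044, 0.12, -6.4, 0.05], [0.0038, -0.0044, 0.15, -6.4, 0.05], [0.0038, -0.0044, 0.17, -6.4, 0.05], [0.0038, -0.0044, 0.185, -6.4, 0.05], [0.0038, -0.0044, 0.194, -6.4, 0.05], [0.0038, -0.0044, 0.198, -6.4, 0.05], [0.0038, -0.0044, 0.198, -6.4, 0.05]]]'

```text
time_s: 4.05
ee_pos: [499.5, 180.4, 131.8]
ee_rot: [180.0, 0.0, -18.2]
force: [0.1, 0.5, -0.3]
gripper_width: 49.8
```

Run:
```python
from h import *
s=env.state();print(s['ee_pos'],s['ee_rot'],s['force'],s['gripper_width'])
im=save('wrist','w2.png')
```

```text
[499.48651084 180.43796858 131.84637954] [ 1.79979388e+02  1.59055248e-02 -1.81925832e+01] [ 0.06265566  0.47986457 -0.28835624] 49.75623921948903
```

View pics/w2.png

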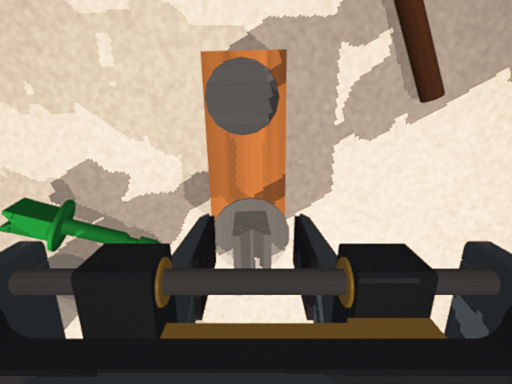

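The head, near (252,245), sits centred between the open fingers with its notch in line with tool x. Closing at 35 N.

Call:
jog_arm --deltas '[[[0, 0, 0, 0, 0.01], [0, 0, 0, 0, 0.01], [0, 0, 0, 0, 0.01], [0, 0, 0, 0, 0.01], [0, 0, 0, 0, 0.01], [0, 0, 0, 0, 0.01], [0, 0, 0, 0, 0.01], [0, 0, 0, 0, 0.01]]]' --grip_force 35

```text
time_s: 4.77
ee_pos: [500.3, 182.3, 132.3]
ee_rot: [-179.8, -0.1, -18.2]
force: [0.3, 5.0, 0.4]
gripper_width: 20.3
```

Call:
jog_arm --deltas '[[[0, -0.0018, 0, 0, 0.01], [0, -0.0018, -0.003, 0, 0.01], [0, -0.0018, -0.008, 0, 0.01], [0, -0.0018, -0.015, 0, 0.01], [0, -0.0018, -0.025, 0, 0.01], [0, -0.0018, -0.037, 0, 0.01], [0, -0.0018, -0.05, 0, 0.01], [0, -0.0018, -0.065, 0, 0.01], [0, -0.0018, -0.085, 0, 0.01], [0, -0.0018, -0.105, 0, 0.01], [0, -0.0018, -0.125, 0, 0.01], [0, -0.0018, -0.145, 0, 0.01], [0, -0.0018, -0.16, 0, 0.01], [0, -0.0018, -0.168, 0, 0.01], [0, -0.0018, -0.168, 0, 0.01], [0, -0.0018, -0.168, 0, 0.01]]]'

```text
time_s: 6.1
ee_pos: [499.6, 182.0, 299.0]
ee_rot: [179.9, 0.1, -18.2]
force: [-0.4, 0.3, -3.6]
gripper_width: 19.9
```

Run:
```python
from h import *
s=env.state();print(s['time_s'],s['ee_pos'],s['ee_rot'],s['force'],s['torque'],s['gripper_width'],s['qpos'])
p=cam('wrist'); print(p['xyz'],p['orientation'])
a=save('wrist','w3.png'); 
b=save('side','s3.png')
cv2.imwrite('pics/c3.png',np.vstack([cv2.resize(a[150:290,150:350],(800,560))])[:,:,::-1])
cv2.imwrite('pics/s3z.png',cv2.resize(b[120:260,170:370],(800,560))[:,:,::-1])
```

```text
6.1 [499.55487214 182.02524386 299.04972757] [ 1.79869499e+02  7.17286641e-02 -1.81517773e+01] [-0.38490808  0.30807246 -3.64513555] [ 0.00070353  0.01191871 -0.01530647] 19.892948415412018 [ 1.88177457e+01  1.23784619e+01  8.81019650e+01 -6.21374835e-02
  7.96553689e+01  1.26980672e+02]
[576.81040142 156.58060905 453.26670165] [ 1.63210259e+02 -1.11019267e-01 -1.08216682e+02]
```

View pics/c3.png

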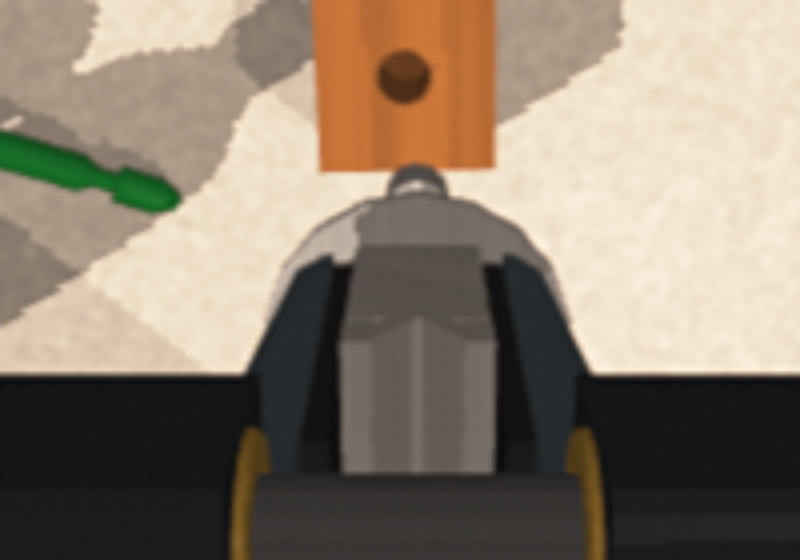

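View pics/s3z.png

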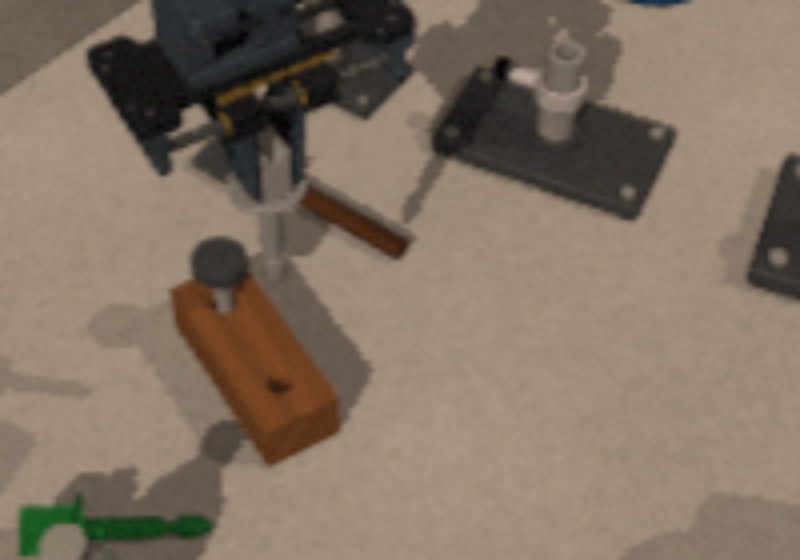

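The rest is held upright at opening 19.9 mm, with the flange and post foot visible at about (254,196) in the wrist image. Moving to hover beside the stand.

Call:
jog_arm --deltas '[[[0.003, 0.012, 0, -2, 0.01], [0.008, 0.036, 0, -4, 0.01], [0.015, 0.066, 0, -7, 0.01], [0.022, 0.098, 0, -10, 0.01], [0.029, 0.131, 0, -13, 0.01], [0.036, 0.164, 0, -16, 0.01], [0.043, 0.197, 0, -19, 0.01], [0.05, 0.23, 0, -22, 0.01], [0.057, 0.263, 0, -25, 0.01], [0.064, 0.296, 0, -28, 0.01], [0.071, 0.328, 0, -31, 0.01], [0.077, 0.356, 0, -33.5, 0.01], [0.081, 0.374, 0, -35, 0.01], [0.083, 0.383, 0, -35.4, 0.01], [0.083, 0.383, 0, -35.4, 0.01], [0.083, 0.383, 0, -35.4, 0.01]]]'

```text
time_s: 7.53
ee_pos: [459.4, -206.5, 299.2]
ee_rot: [-179.9, 0.1, 17.2]
force: [-0.1, -0.1, -3.4]
gripper_width: 20.0
```

Run:
```python
from h import *
s=env.state();print(s['time_s'],s['ee_pos'],s['ee_rot'],s['force'],s['torque'],s['gripper_width'],s['qpos'])
p=cam('wrist'); json.dump({k:np.array(v).tolist() for k,v in p.items()},open('w4.json','w'))
a=save('wrist','w4.png'); print([(np.round(d['xyz']).tolist(),round(d['conf'],2)) for d in env.look_for('wrist','plunger')+env.look_for('wrist','stand_mouth')])
```

```text
7.5333 [ 459.44424592 -206.46840394  299.15704113] [-1.79886791e+02  5.63846155e-02  1.71923234e+01] [-0.14947814 -0.07920222 -3.39498019] [ 0.01558627  0.00317105 -0.05762897] 19.993838679531454 [-2.55351853e+01  9.73543735e+00  9.14707253e+01  4.57586966e-02
  7.89120741e+01  4.72637006e+01]
[([568.0, -180.0, 88.0], 0.71), ([219.0, -279.0, 33.0], 0.95), ([523.0, -186.0, 20.0], 0.87)]
```

View pics/w4.png

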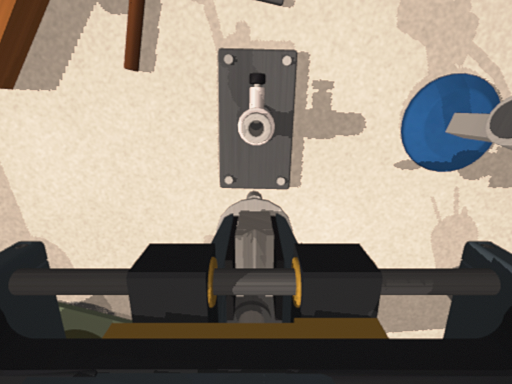

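Run:
```python
import cv2
im=cv2.imread('pics/w4.png')
a=cv2.resize(im[45:195,210:305],None,fx=4,fy=4,interpolation=cv2.INTER_CUBIC)
b=cv2.resize(im[100:150,235:277],None,fx=12,fy=12,interpolation=cv2.INTER_CUBIC)[:600,:420+84]
cv2.imwrite('pics/w4z.png',a);cv2.imwrite('pics/w4zz.png',b)
```

```text
(no output)
```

View pics/w4z.png

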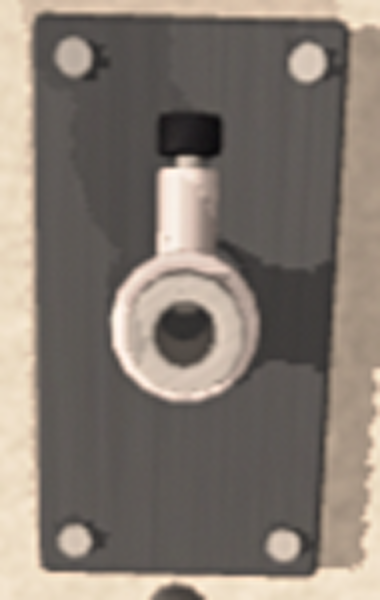

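View pics/w4zz.png

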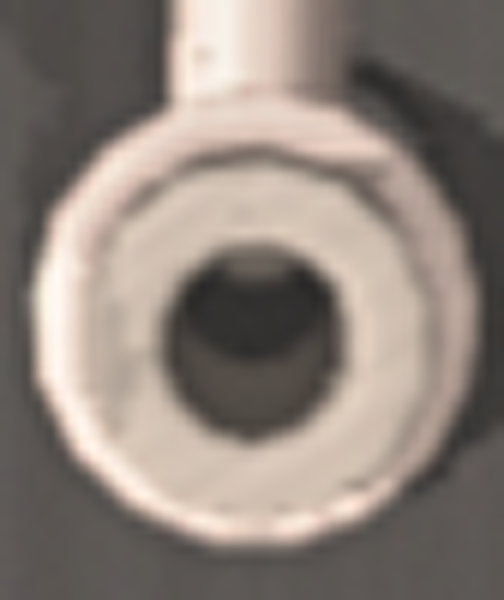

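Run:
```python
from h import *
p=json.load(open('w4.json')); T=np.array([459.44,-206.47]); 
z4=lambda x,y,z: atz(p,210+(x+.5)/4-.5,45+(y+.5)/4-.5,z)
c=[z4(x,y,18) for x,y in [(35,17),(348,22),(317,575),(42,572)]]
print(np.round(c,1)); print('cen',np.mean(c,0))
for a,b in [(3,0),(2,1)]:
    d=c[b]-c[a];print(np.linalg.norm(d),np.degrees(np.arctan2(d[1],d[0])))
for a,b in [(0,1),(3,2)]:
    d=c[b]-c[a];print(np.linalg.norm(d),np.degrees(np.arctan2(d[1],d[0]))+90)
sc=[z4(x,y,18) for x,y in [(74,57),(307,62),(284,543),(76,540)]]
d=(sc[0]+sc[1]-sc[2]-sc[3]);print('screws',np.mean(sc,0),np.degrees(np.arctan2(d[1],d[0])))
m=atz(p,255.8,128,120);print('mouth',m)
yaw=np.radians(17.19);X=np.array([np.cos(yaw),np.sin(yaw)]);Y=np.array([np.sin(yaw),-np.cos(yaw)])
print('rel tool',(m[:2]-T)@X,(m[:2]-T)@Y)
# clamp: top ring outline visible, find z s.t. diameter 46
for z in range(70,115,5):
    l=atz(p,235+35.5/12-.5,100+320/12-.5,z);r=atz(p,235+477.5/12-.5,100+320/12-.5,z);c=atz(p,235+256/12-.5,100+320/12-.5,z)
    k=z4(190,115,z)[:2]
    print(z,np.linalg.norm(l-r),(c-m)[:2]@X,(c-m)[:2]@Y,'knob far',(k-m[:2])@X)
# held rest: head front edge & foot
q=json.load(open('w4.json'))
```

```text
[[ 594.6 -113.    18. ]
 [ 624.6 -215.7   18. ]
 [ 435.9 -269.9   18. ]
 [ 405.4 -166.9   18. ]]
cen [ 515.12576266 -191.38024909   18.        ]
196.76241216617095 15.88440553337048
196.27732773673122 16.0214717011905
106.94587385588889 16.263429245083586
107.41970512817139 16.5208027555597
screws [ 515.27560751 -191.2766987    18.        ] 15.943507503322353
mouth [ 515.39350453 -190.81602138  120.        ]
rel tool 58.080456627423644 1.5818577330089032
70 47.62628120853352 -1.1314367746412757 0.1944227719481346 knob far 62.216529184504864
75 47.00513978259269 -0.8168093042502709 0.17860463712808655 knob far 61.70497319257554
80 46.383998356651915 -0.502181833859149 0.16278650230804495 knob far 61.1934172006461
85 45.76285693071115 -0.18755436346813573 0.14696836748796974 knob far 60.681861208716676
90 45.141715504770346 0.12707310692287754 0.13115023266789452 knob far 60.17030521678735
95 44.52057407882951 0.4417005773139994 0.11533209784785292 knob far 59.658749224857914
100 43.89943265288873 0.7563280477050127 0.09951396302777772 knob far 59.147193232928586
105 43.27829122694792 1.070955518096026 0.08369582820770248 knob far 58.635637240999145
110 42.657149801007165 1.385582988487148 0.06787769338766088 knob far 58.12408124906982
```

Run:
```python
from h import *
a=cv2.imread('pics/w4.png'); cv2.imwrite('pics/w4f.png',cv2.resize(a[185:265,215:295],(640,640),interpolation=cv2.INTER_CUBIC))
p=json.load(open('w4.json')); T=np.array([459.44,-206.47,299.16]); y=np.radians(17.19);X=np.array([np.cos(y),np.sin(y),0]);Y=np.array([np.sin(y),-np.cos(y),0]);Z=np.array([0,0,1])
foot=T[2]-122.3
def P(ox,oy,h): return np.round(proj(p,T+X*ox+Y*oy+Z*(foot-T[2]+h)),2)
for ox in [-2,0,2]:
    print(ox,'foot front',P(ox+3.5,0,0),'post front',P(ox+8,0,9),'head front corners',P(ox+18,10,140),P(ox+18,-10,140),'head front bottom',P(ox+18,10,100),P(ox+18,-10,100),'flange',P(ox+26,0,100),P(ox+26,0,96))
```

```text
-2 foot front [254.35 190.24] post front [254.33 188.33] head front corners [273.19 238.2 ] [234.49 238.2 ] head front bottom [269.46 211.37] [238.65 211.38] flange [254.04 199.65] [254.05 197.76]
0 foot front [254.35 188.3 ] post front [254.32 186.32] head front corners [273.26 234.65] [234.41 234.65] head front bottom [269.5  208.47] [238.6  208.47] flange [254.03 196.67] [254.05 194.84]
2 foot front [254.34 186.36] post front [254.32 184.3 ] head front corners [273.33 231.08] [234.33 231.07] head front bottom [269.55 205.54] [238.55 205.55] flange [254.03 193.67] [254.05 191.9 ]
```

View pics/w4f.png

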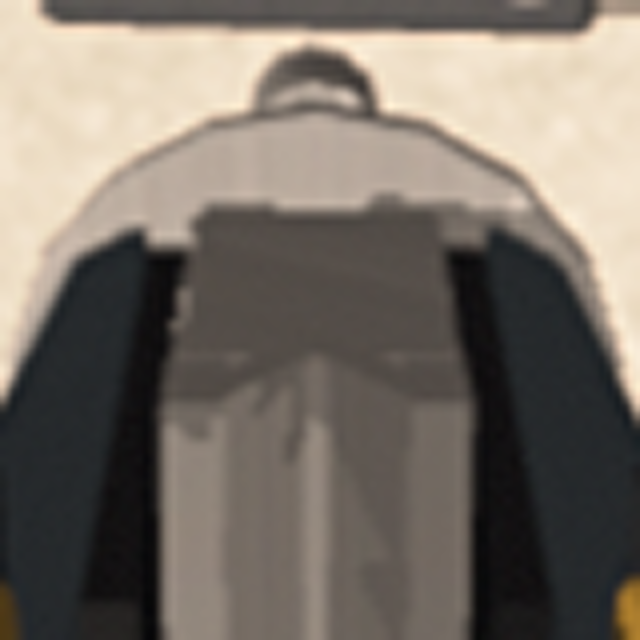

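Call:
jog_arm --deltas '[[[0.01, 0.001, 0, 0.5, 0.01], [0.025, 0.0018, 0, 1.2, 0.01], [0.04, 0.0018, 0.004, 1.2, 0.01], [0.052, 0.0018, 0.012, 1.2, 0.01], [0.0582, 0.0018, 0.022, 1.2, 0.01], [0.0582, 0.0018, 0.032, 1.2, 0.01], [0.0582, 0.0018, 0.039, 1.2, 0.01], [0.0582, 0.0018, 0.042, 1.2, 0.01], [0.0582, 0.0018, 0.042, 1.2, 0.01], [0.0582, 0.0018, 0.042, 1.2, 0.01]]]'

```text
time_s: 8.52
ee_pos: [515.5, -191.8, 258.0]
ee_rot: [180.0, 0.0, 16.0]
force: [0.2, -0.5, -3.4]
gripper_width: 19.9
```

Run:
```python
from h import *
s=env.state();print(s['time_s'],s['ee_pos'],s['ee_rot'],s['force'],s['torque'],s['gripper_width'])
p=cam('wrist'); json.dump({k:np.array(v).tolist() for k,v in p.items()},open('w5.json','w'))
a=save('wrist','w5.png')
b=save('side','s5.png'); c=save('top','t5.png')
cv2.imwrite('pics/w5z.png',cv2.resize(a[150:250,205:305],(600,600),interpolation=cv2.INTER_CUBIC)[:,:,::-1])
cv2.imwrite('pics/s5z.png',cv2.resize(b[75:175,265:365],(600,600),interpolation=cv2.INTER_CUBIC)[:,:,::-1])
cv2.imwrite('pics/t5z.png',cv2.resize(c[125:225,305:405],(600,600),interpolation=cv2.INTER_CUBIC)[:,:,::-1])
```

```text
8.5167 [ 515.45528689 -191.77364629  257.99850322] [1.79994038e+02 1.00068880e-02 1.60224075e+01] [ 0.23976204 -0.54202474 -3.40756232] [ 0.01536943  0.02127029 -0.06112695] 19.930602700315003
```

View pics/w5z.png

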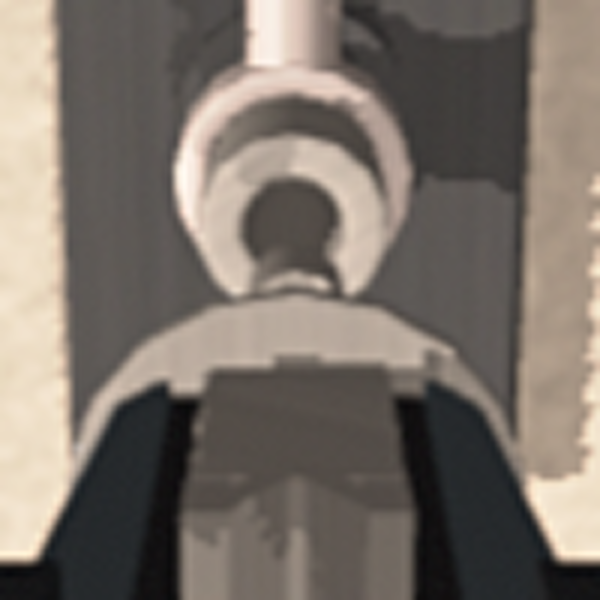

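View pics/s5z.png

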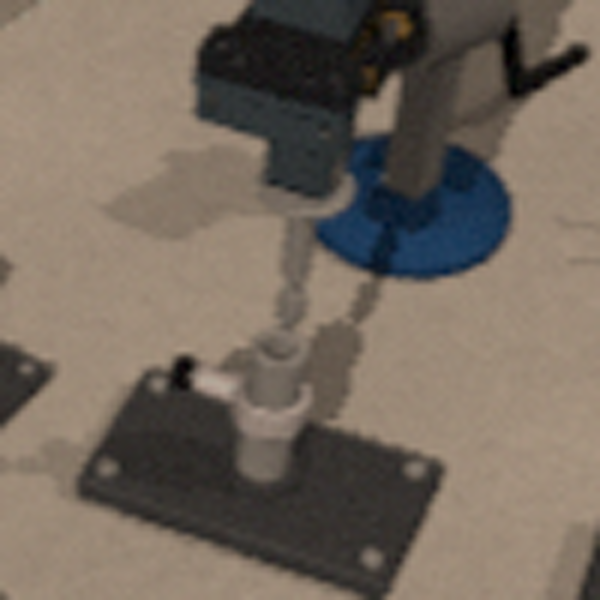

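View pics/t5z.png

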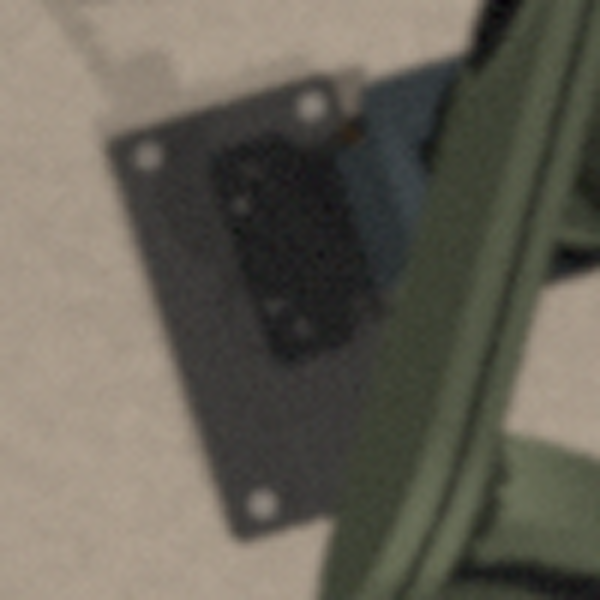

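The wrist view shows the foot (≈(295,280) in the crop) just short of the mouth at (290,220). The side view shows the post above the mouth at (285,345) and the clamp ring at (270,400).

```bash
python3 - <<'E'
from h import *
q=env.camera_params('side'); p=json.load(open('w5.json'))
def S(P): u,v=proj(q,P); return np.round([(u-265+.5)*6-.5,(v-75+.5)*6-.5]).tolist()
def W(P): u,v=proj(p,P); return np.round([(u-205+.5)*6-.5,(v-150+.5)*6-.5]).tolist()
m=np.array([515.5,-191,0]); y=np.radians(16);X=np.array([np.cos(y),np.sin(y),0])
print('side mouth',S(m+[0,0,120]),'tube bottom',S(m+[0,0,18]), 'foot straight',S(m+[0,-.8,135.7]),'foot -4',S(m+[0,-.8,135.7]-4*X))
for h in (67,75,83,91,99): print(h,'clamp top c',S(m+[0,0,h+10]),'bot',S(m+[0,0,h-10]),'knob end',S(m+62*X+[0,0,h]))
print('flange',S(m+[0,0,233.7]))
print('W mouth',W(m+[0,0,120]),'foot',W(m+[0,0,135.7]),'post front',[W(m+X*(8+o)+[0,0,144.7]) for o in(0,-2,-4)],'knob')
E
python3 - <<'E'
import cv2
b=cv2.imread('pics/s5.png');cv2.imwrite('pics/s5y.png',cv2.resize(b[100:160,285:335],(600,720)[:1]+(720,),interpolation=cv2.INTER_CUBIC)[:600])
E
```

```text
side mouth [279.0, 347.0] tube bottom [261.0, 471.0] foot straight [283.0, 326.0] foot -4 [290.0, 328.0]
67 clamp top c [271.0, 401.0] bot [268.0, 426.0] knob end [172.0, 382.0]
75 clamp top c [273.0, 392.0] bot [269.0, 416.0] knob end [173.0, 372.0]
83 clamp top c [274.0, 382.0] bot [271.0, 406.0] knob end [174.0, 362.0]
91 clamp top c [276.0, 372.0] bot [272.0, 397.0] knob end [175.0, 352.0]
99 clamp top c [277.0, 361.0] bot [273.0, 387.0] knob end [176.0, 342.0]
flange [303.0, 188.0]
W mouth [293.0, 226.0] foot [292.0, 252.0] post front [[292.0, 219.0], [292.0, 231.0], [292.0, 243.0]] knob
```

View pics/s5y.png

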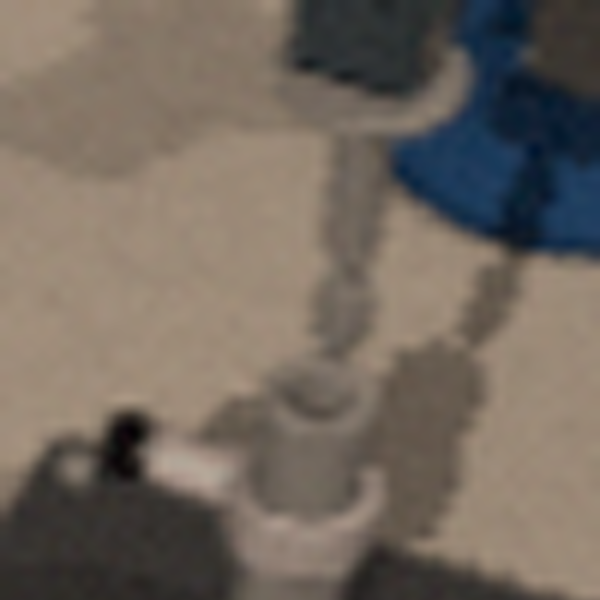

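Call:
jog_arm --deltas '[[[0.001, -0.001, 0.002, 0, 0.01], [0.001, -0.001, 0.006, 0, 0.01], [0.001, -0.001, 0.01, 0, 0.01], [0.001, -0.001, 0.014, 0, 0.01], [0.001, -0.001, 0.018, 0, 0.01], [0.001, -0.001, 0.021, 0, 0.01], [0.001, -0.001, 0.024, 0, 0.01], [0.001, -0.001, 0.024, 0, 0.01]]]'

```text
time_s: 9.33
ee_pos: [517.0, -190.3, 233.5]
ee_rot: [180.0, -0.0, 16.0]
force: [0.5, 0.3, -2.9]
gripper_width: 19.9
```

Run:
```python
from h import *
s=env.state();print(s['time_s'],s['ee_pos'],s['ee_rot'],s['force'],s['torque'],s['gripper_width'])
a=save('wrist','w6.png')
b=save('side','s6.png')
cv2.imwrite('pics/w6z.png',np.hstack([cv2.resize(a[150:250,220:290],(420,600),interpolation=cv2.INTER_CUBIC),cv2.resize(b[75:175,280:340],(360,600),interpolation=cv2.INTER_CUBIC)])[:,:,::-1])
```

```text
9.3333 [ 517.00871576 -190.31573211  233.52087503] [ 1.79983791e+02 -4.60615741e-02  1.60495780e+01] [ 0.47189     0.32191809 -2.87640575] [ 0.00630152 -0.26817479 -0.01094266] 19.85641426075863
```

View pics/w6z.png

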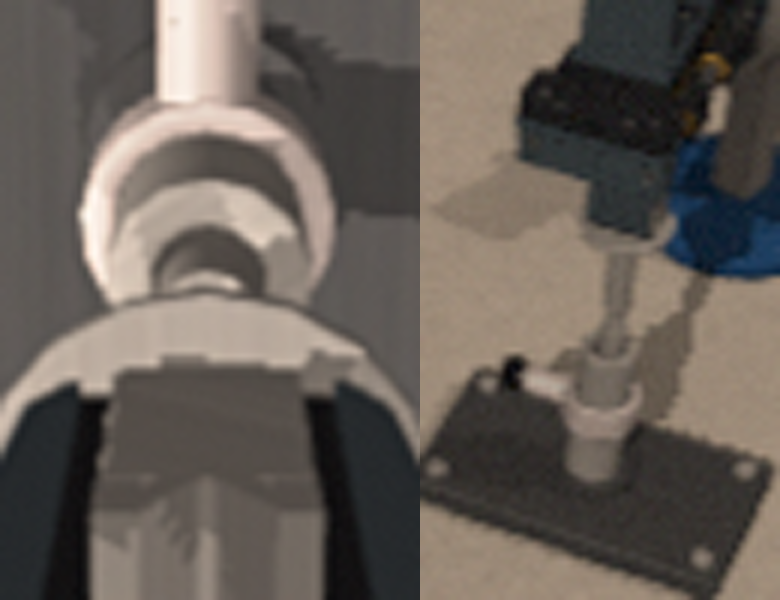

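Call:
jog_arm --deltas '[[[0, 0, 0.0015, 0, 0.01], [0, 0, 0.003, 0, 0.01], [0, 0, 0.0045, 0, 0.01], [0, 0, 0.006, 0, 0.01], [0, 0, 0.0075, 0, 0.01], [0, 0, 0.009, 0, 0.01], [0, 0, 0.01, 0, 0.01], [0, 0, 0.01, 0, 0.01]]]'

```text
time_s: 10.1
ee_pos: [517.2, -190.4, 224.0]
ee_rot: [180.0, -0.1, 16.1]
force: [3.5, 0.7, -1.7]
gripper_width: 19.6
```

Run:
```python
from h import *
s=env.state();print(s['time_s'],s['ee_pos'],s['ee_rot'],s['force'],s['torque'],s['gripper_width'])
```

```text
10.1 [ 517.15818011 -190.35773364  223.95042546] [ 1.79961745e+02 -7.96892724e-02  1.60514203e+01] [ 3.45393528  0.74535919 -1.6882739 ] [ 0.12287308 -1.10975411  0.04020967] 19.628019217685114
```

Call:
jog_arm --deltas '[[[-0.0003, 0, 0.001, 0, 0.01], [-0.0006, 0, 0.002, 0, 0.01], [-0.0009, 0, 0.003, 0, 0.01], [-0.0012, 0, 0.004, 0, 0.01], [-0.0012, 0, 0.005, 0, 0.01], [-0.0012, 0, 0.006, 0, 0.01], [-0.0012, 0, 0.006, 0, 0.01]]]'

```text
time_s: 10.68
ee_pos: [516.7, -190.5, 218.4]
ee_rot: [179.9, -0.2, 16.0]
force: [5.5, 1.0, -1.6]
gripper_width: 20.1
```

Run:
```python
from h import *
s=env.state();print(s['time_s'],s['ee_pos'],s['ee_rot'],s['force'],s['torque'],s['gripper_width'])
```

```text
10.6833 [ 516.65000022 -190.50858129  218.4469928 ] [179.94492706  -0.1927271   16.03745764] [ 5.47449676  0.95752959 -1.64257143] [ 0.34801303 -1.62205194 -0.03640352] 20.052268951295193
```

Call:
jog_arm --deltas '[[[0, 0, 0.001, 0, 0.01], [0, 0, 0.002, 0, 0.01], [0, 0, 0.003, 0, 0.01], [0, 0, 0.004, 0, 0.01], [0, 0, 0.005, 0, 0.01], [0, 0, 0.006, 0, 0.01], [0, 0, 0.006, 0, 0.01]]]'

```text
time_s: 11.27
ee_pos: [516.6, -190.5, 212.4]
ee_rot: [179.9, -0.2, 16.0]
force: [5.8, 0.4, -0.4]
gripper_width: 19.9
```

Run:
```python
from h import *
s=env.state();print(s['time_s'],s['ee_pos'],s['ee_rot'],s['force'],s['torque'],s['gripper_width'])
p=cam('wrist')
a=save('wrist','w7.png')
b=save('side','s7.png')
cv2.imwrite('pics/w7z.png',np.hstack([cv2.resize(a[150:250,220:290],(420,600),interpolation=cv2.INTER_CUBIC),cv2.resize(b[75:175,280:340],(360,600),interpolation=cv2.INTER_CUBIC)])[:,:,::-1])
```

```text
11.2667 [ 516.61304006 -190.50395611  212.39723607] [179.94864399  -0.18453934  16.03917771] [ 5.78185897  0.37502776 -0.35921826] [ 0.35674061 -1.58662439  0.00487695] 19.891634746566844
```

View pics/w7z.png

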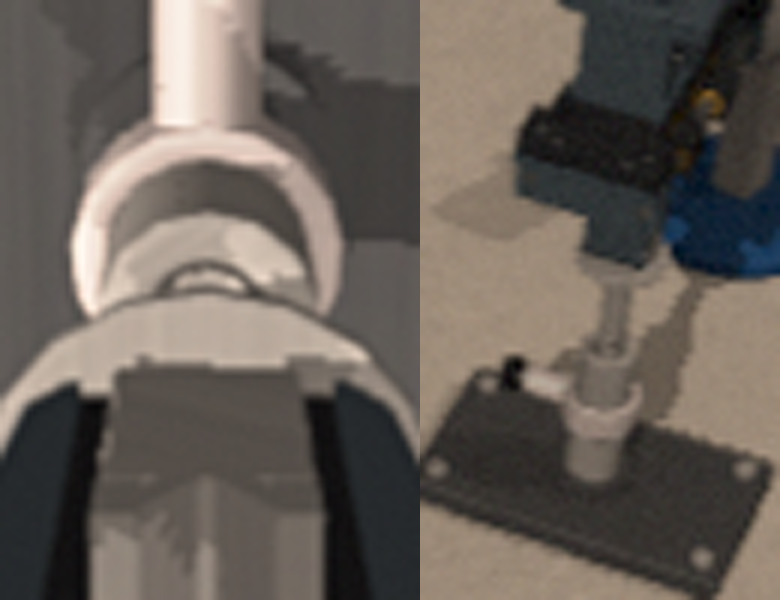

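Call:
jog_arm --deltas '[[[0, 0, 0.001, 0, 0.01], [0, 0, 0.002, 0, 0.01], [0, 0, 0.003, 0, 0.01], [0, 0, 0.004, 0, 0.01], [0, 0, 0.005, 0, 0.01], [0, 0, 0.006, 0, 0.01], [0, 0, 0.007, 0, 0.01], [0, 0, 0.008, 0, 0.01], [0, 0, 0.008, 0, 0.01]]]'

```text
time_s: 12.12
ee_pos: [516.7, -190.5, 204.4]
ee_rot: [179.9, -0.2, 16.0]
force: [5.8, 1.8, -1.4]
gripper_width: 20.1
```

```bash
cat > st.py <<'E'
from h import *
s=env.state();print(s['time_s'],s['ee_pos'].round(2),s['ee_rot'].round(2),s['force'].round(2),s['torque'].round(3),s['gripper_width'].round(2))
E
python3 st.py
```

```text
Traceback (most recent call last):
  File "st.py", line 2, in <module>
    s=env.state();print(s['time_s'],s['ee_pos'].round(2),s['ee_rot'].round(2),s['force'].round(2),s['torque'].round(3),s['gripper_width'].round(2))
                                                                                                                       ^^^^^^^^^^^^^^^^^^^^^^^^
AttributeError: 'float' object has no attribute 'round'
```

Call:
jog_arm --deltas '[[[0, 0, 0.0007, 0, 0.01], [0, 0, 0.0014, 0, 0.01], [0, 0, 0.0021, 0, 0.01], [0, 0, 0.0028, 0, 0.01], [0, 0, 0.0035, 0, 0.01], [0, 0, 0.0042, 0, 0.01], [0, 0, 0.005, 0, 0.01], [0, 0, 0.005, 0, 0.01]]]'

```text
time_s: 12.78
ee_pos: [516.6, -190.5, 199.5]
ee_rot: [179.9, -0.2, 16.0]
force: [5.1, 1.3, -1.0]
gripper_width: 19.8
```

Call:
jog_arm --deltas '[[[0, 0, 0.0007, 0, 0.01], [0, 0, 0.0014, 0, 0.01], [0, 0, 0.0021, 0, 0.01], [0, 0, 0.0028, 0, 0.01], [0, 0, 0.0035, 0, 0.01], [0, 0, 0.004, 0, 0.01], [0, 0, 0.004, 0, 0.01]]]'

```text
time_s: 13.37
ee_pos: [516.7, -190.6, 196.8]
ee_rot: [179.9, -0.2, 16.0]
force: [4.0, 2.5, 6.3]
gripper_width: 20.1
```

Call:
jog_arm --deltas '[[[0, 0, 0.0005, 0, 0.01], [0, 0, 0.001, 0, 0.01], [0, 0, 0.0015, 0, 0.01], [0, 0, 0.002, 0, 0.01], [0, 0, 0.0025, 0, 0.01]]]'

```text
time_s: 13.78
ee_pos: [516.7, -190.8, 195.5]
ee_rot: [179.9, -0.2, 16.0]
force: [2.6, 1.3, 13.6]
gripper_width: 19.9
```

Call:
jog_arm --deltas '[[[0, 0, 0.0005, 0, 0.01], [0, 0, 0.001, 0, 0.01], [0, 0, 0.0015, 0, 0.01], [0, 0, 0.002, 0, 0.01], [0, 0, 0.0025, 0, 0.01]]]'

```text
time_s: 14.2
ee_pos: [516.7, -190.9, 193.1]
ee_rot: [179.8, -0.3, 16.0]
force: [2.8, 1.7, 9.3]
gripper_width: 20.1
```

Call:
jog_arm --deltas '[[[0, 0, 0.0005, 0, 0.01], [0, 0, 0.001, 0, 0.01], [0, 0, 0.0015, 0, 0.01], [0, 0, 0.002, 0, 0.01], [0, 0, 0.0025, 0, 0.01]]]'

```text
time_s: 14.62
ee_pos: [516.7, -190.9, 189.8]
ee_rot: [179.9, -0.2, 16.0]
force: [2.8, 1.6, 9.8]
gripper_width: 20.1
```

Call:
jog_arm --deltas '[[[0, 0, 0.0006, 0, 0.01], [0, 0, 0.0012, 0, 0.01], [0, 0, 0.0018, 0, 0.01], [0, 0, 0.0024, 0, 0.01], [0, 0, 0.003, 0, 0.01], [0, 0, 0.0036, 0, 0.01], [0, 0, 0.0042, 0, 0.01], [0, 0, 0.005, 0, 0.01]]]'

```text
time_s: 15.28
ee_pos: [516.7, -190.9, 184.9]
ee_rot: [179.9, -0.2, 16.0]
force: [3.1, 2.4, 9.5]
gripper_width: 19.9
```

Call:
jog_arm --deltas '[[[0, 0, 0.0006, 0, 0.01], [0, 0, 0.0012, 0, 0.01], [0, 0, 0.0018, 0, 0.01], [0, 0, 0.0024, 0, 0.01], [0, 0, 0.003, 0, 0.01]]]'

```text
time_s: 15.7
ee_pos: [516.7, -190.9, 181.8]
ee_rot: [179.9, -0.2, 16.0]
force: [4.7, 2.2, 9.4]
gripper_width: 19.8
```

```bash
sed -i "s/,s\['gripper_width'\].round(2)/,s['gripper_width']/" st.py; python3 st.py
python3 - <<'E'
from h import *
a=save('wrist','w8.png')
b=save('side','s8.png')
cv2.imwrite('pics/w8z.png',np.hstack([cv2.resize(a[150:250,220:290],(420,600),interpolation=cv2.INTER_CUBIC),cv2.resize(b[75:175,280:340],(360,600),interpolation=cv2.INTER_CUBIC)])[:,:,::-1])
E
```

```text
15.7 [ 516.66 -190.87  181.83] [179.86  -0.22  16.05] [4.71 2.17 9.39] [ 0.431 -0.897 -0.   ] 19.764961306110795
```

View pics/w8z.png

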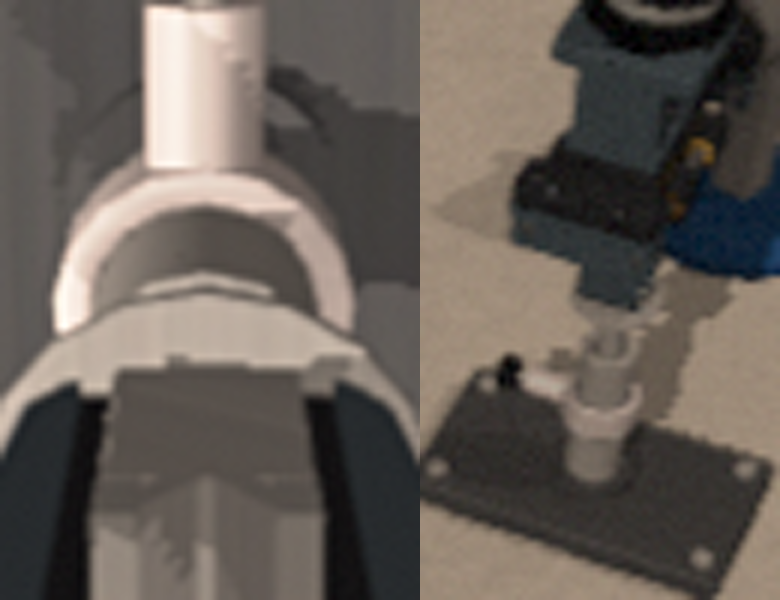

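Riding steadily at about 9.5 N, with no slip of the head in the fingers. Continuing gently.

Call:
jog_arm --deltas '[[[0, 0, 0.0005, 0, 0.01], [0, 0, 0.001, 0, 0.01], [0, 0, 0.0015, 0, 0.01], [0, 0, 0.002, 0, 0.01], [0, 0, 0.0025, 0, 0.01], [0, 0, 0.003, 0, 0.01], [0, 0, 0.0035, 0, 0.01], [0, 0, 0.004, 0, 0.01], [0, 0, 0.0045, 0, 0.01], [0, 0, 0.005, 0, 0.01]]]'

```text
time_s: 16.63
ee_pos: [516.7, -190.9, 176.8]
ee_rot: [179.9, -0.2, 16.0]
force: [2.9, 2.2, 10.0]
gripper_width: 19.7
```

Call:
jog_arm --deltas '[[[0, 0, 0.0005, 0, 0.01], [0, 0, 0.001, 0, 0.01], [0, 0, 0.0015, 0, 0.01], [0, 0, 0.002, 0, 0.01]]]'

```text
time_s: 16.97
ee_pos: [516.7, -190.9, 174.7]
ee_rot: [179.9, -0.2, 16.0]
force: [3.1, 1.5, 8.6]
gripper_width: 19.6
```

Call:
jog_arm --deltas '[[[0, 0, 0.0005, 0, 0.01], [0, 0, 0.001, 0, 0.01], [0, 0, 0.0015, 0, 0.01], [0, 0, 0.002, 0, 0.01]]]'

```text
time_s: 17.3
ee_pos: [516.7, -190.9, 172.6]
ee_rot: [179.9, -0.2, 16.0]
force: [3.3, 1.6, 8.6]
gripper_width: 19.6
```

Now within the expected click zone; single small calls so I can react.

Call:
jog_arm --deltas '[[[0, 0, 0.0003, 0, 0.01], [0, 0, 0.0006, 0, 0.01], [0, 0, 0.0009, 0, 0.01]]]'

```text
time_s: 17.55
ee_pos: [516.7, -190.9, 171.7]
ee_rot: [179.9, -0.2, 16.0]
force: [4.1, 2.0, 8.9]
gripper_width: 19.9
```

Call:
jog_arm --deltas '[[[0, 0, 0.0003, 0, 0.01], [0, 0, 0.0006, 0, 0.01], [0, 0, 0.0009, 0, 0.01]]]'

```text
time_s: 17.8
ee_pos: [516.7, -190.9, 170.8]
ee_rot: [179.9, -0.2, 16.0]
force: [2.8, 2.1, 9.2]
gripper_width: 20.0
```

Call:
jog_arm --deltas '[[[0, 0, 0.0003, 0, 0.01], [0, 0, 0.0006, 0, 0.01], [0, 0, 0.0009, 0, 0.01]]]'

```text
time_s: 18.05
ee_pos: [516.7, -190.7, 168.8]
ee_rot: [179.9, -0.2, 16.0]
force: [6.5, 1.6, -0.4]
gripper_width: 19.7
```

Call:
jog_arm --deltas '[[[0, 0, 0.0003, 0, 0.01], [0, 0, 0.0006, 0, 0.01], [0, 0, 0.0009, 0, 0.01]]]'

```text
time_s: 18.3
ee_pos: [516.7, -190.6, 167.3]
ee_rot: [179.9, -0.2, 16.0]
force: [5.7, 1.6, -0.1]
gripper_width: 19.6
```

The click is felt: the push fell from 9 N to about 0 at TCP z ≈ 169, with the wrist now only lightly loaded. Stopping the push and checking before release.

```bash
python3 st.py
python3 - <<'E'
from h import *
a=save('wrist','w9.png')
b=save('side','s9.png')
cv2.imwrite('pics/w9z.png',np.hstack([cv2.resize(a[100:250,205:305],(400,600),interpolation=cv2.INTER_CUBIC),cv2.resize(b[75:175,280:340],(360,600),interpolation=cv2.INTER_CUBIC)])[:,:,::-1])
E
```

```text
18.3 [ 516.66 -190.64  167.33] [179.93  -0.18  16.04] [ 5.74  1.59 -0.12] [ 0.426 -1.663 -0.031] 19.63773931127946
```

View pics/w9z.png

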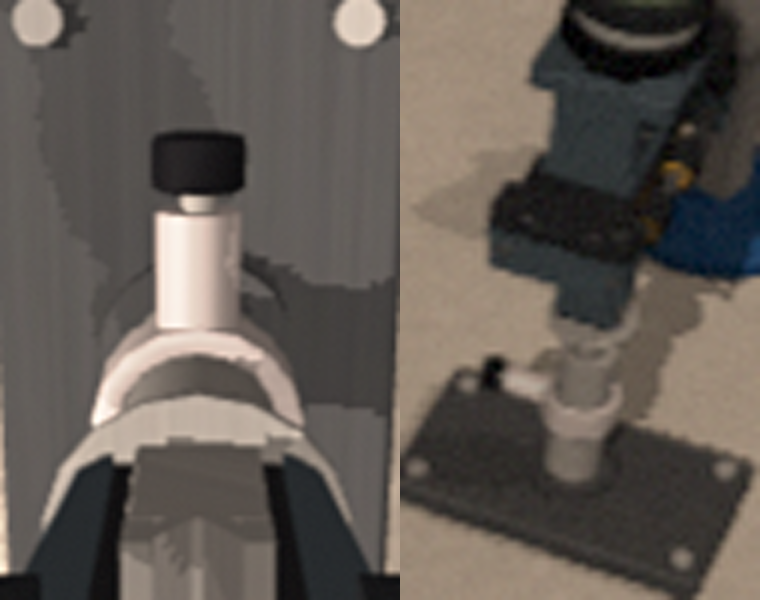

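Run:
```python
import cv2,numpy as np
o=[cv2.resize(cv2.imread(f'pics/{n}.png')[100:190,230:280],(333,600),interpolation=cv2.INTER_CUBIC) for n in ('w8','w9')]
cv2.imwrite('pics/cmp.png',np.hstack(o))
```

```text
(no output)
```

View pics/cmp.png

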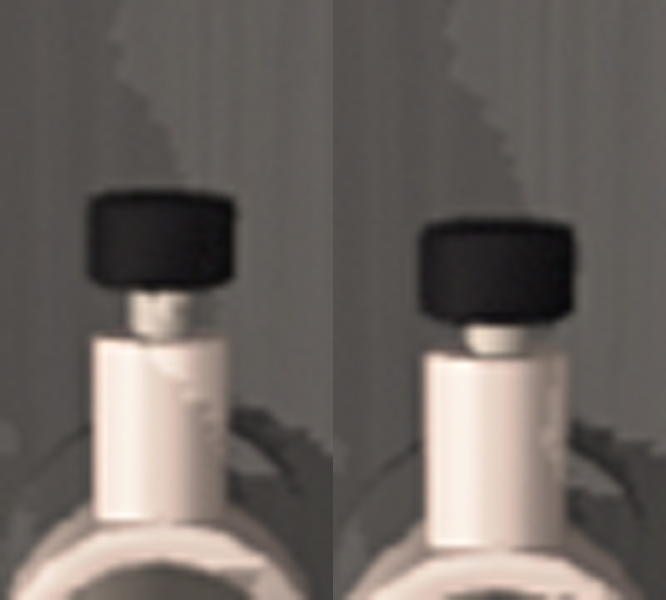

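Riding on the left, now on the right: the knob gap has closed from about 0.38 to 0.20 of the boss width, the same ratio as before insertion (0.19). So the pin is back out in the groove. Releasing.

Call:
jog_arm --deltas '[[[0, 0, 0, 0, 0.024], [0, 0, 0, 0, 0.03], [0, 0, 0, 0, 0.045], [0, 0, 0, 0, 0.05], [0, 0, 0, 0, 0.05], [0, 0, 0, 0, 0.05]]]'

```text
time_s: 18.9
ee_pos: [514.9, -190.7, 166.7]
ee_rot: [-180.0, 0.1, 16.1]
force: [-0.1, -0.1, 0.8]
gripper_width: 49.7
```

```bash
python3 st.py
python3 - <<'E'
from h import *
a=save('wrist','w10.png')
cv2.imwrite('pics/w10z.png',cv2.resize(a[90:270,170:340],(680,600+120)[:1]+(600,),interpolation=cv2.INTER_CUBIC)[:,:,::-1])
E
```

```text
18.9 [ 514.92 -190.65  166.66] [-1.7998e+02  6.0000e-02  1.6050e+01] [-0.14 -0.12  0.78] [-0.004  0.002 -0.019] 49.67493454125089
```

View pics/w10z.png

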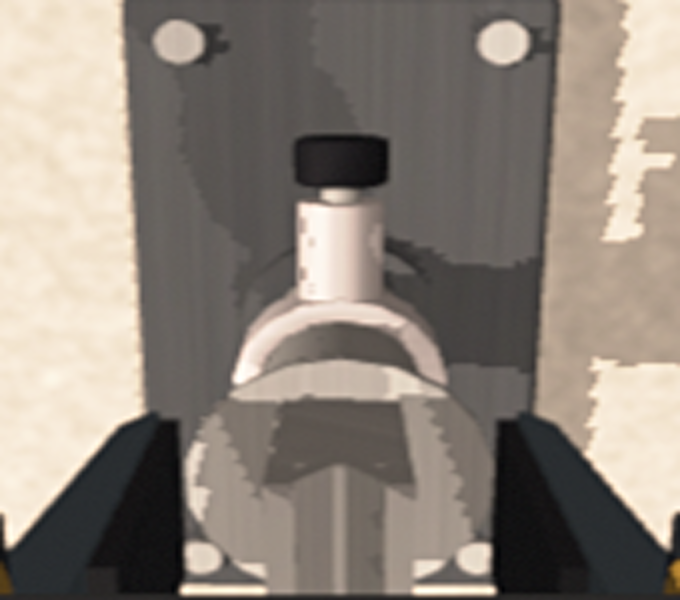

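The fingers are clear of the head and the knob is still in. Retreating straight up.

Call:
jog_arm --deltas '[[[0, 0, -0.005, 0, 0.05], [0, 0, -0.015, 0, 0.05], [0, 0, -0.03, 0, 0.05], [0, 0, -0.05, 0, 0.05], [-0.005, 0, -0.075, 0, 0.05], [-0.02, 0, -0.1, 0, 0.05], [-0.035, 0, -0.125, 0, 0.05], [-0.05, 0, -0.145, 0, 0.05], [-0.05, 0, -0.15, 0, 0.05], [-0.05, 0, -0.15, 0, 0.05], [-0.05, 0, -0.15, 0, 0.05]]]'

```text
time_s: 19.87
ee_pos: [467.6, -204.3, 316.7]
ee_rot: [180.0, -0.0, 16.0]
force: [-0.3, 0.0, 0.1]
gripper_width: 50.0
```

```bash
python3 st.py
python3 - <<'E'
from h import *
p=cam('wrist'); json.dump({k:np.array(v).tolist() for k,v in p.items()},open('w11.json','w'))
a=save('wrist','w11.png'); b=save('side','s11.png')
cv2.imwrite('pics/w11z.png',np.hstack([cv2.resize(a[40:190,205:305],(400,600),interpolation=cv2.INTER_CUBIC),cv2.resize(b[75:175,280:340],(360,600),interpolation=cv2.INTER_CUBIC)])[:,:,::-1])
E
```

```text
19.8667 [ 467.57 -204.29  316.75] [ 1.800e+02 -3.000e-02  1.605e+01] [-0.3   0.03  0.13] [-0.017  0.015  0.018] 50.046879868566336
```

View pics/w11z.png

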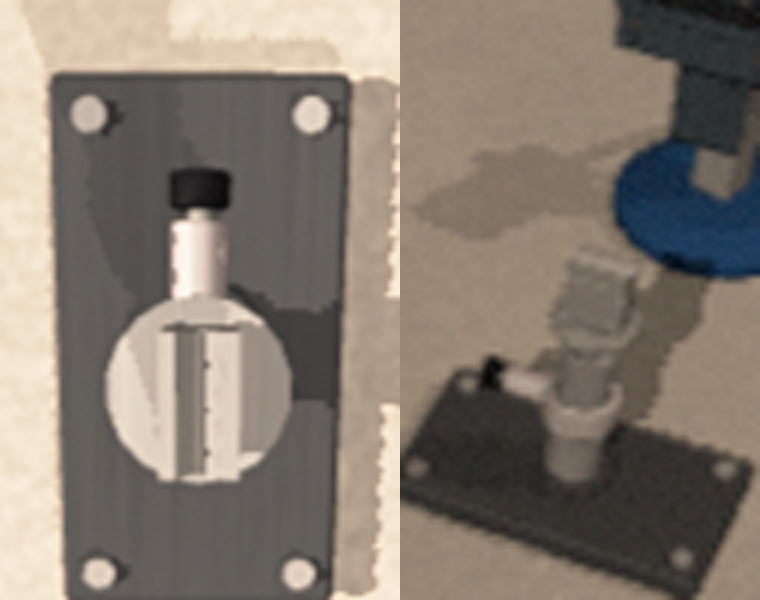

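Run:
```python
from h import *
p=json.load(open('w11.json'))
f=lambda x,y,z: atz(p,205+(x+.5)/4-.5,40+(y+.5)/4-.5,z)
c=[f(x,y,184) for x,y in [(160,331),(241,331),(241,480),(160,480)]]
d=c[0]+c[1]-c[2]-c[3]; print('head',np.mean(c,0).round(1),np.degrees(np.arctan2(d[1],d[0])),np.linalg.norm(d)/2)
print(env.job_done())
```

```text
head [ 514.5 -191.5  184. ] 16.026531522772217 36.231479924666864
the job is handed in; nothing more can be done
None
```

The rod rest is standing in the middle-sized stand with the plunger clicked into its groove. I handed the job in at about 20 s of the 64 s allowed; it reports no verdict.

**What I did:** I gripped the head at 35 N and lifted the rest out of the block. I turned it to the foot plate's direction and lowered the post into the tube. The plunger rode along the post at about 9–10 N on the wrist. The click came at TCP z ≈ 169 mm, where the push fell to about 0. I then opened the fingers and backed straight up.

**Last checks:**
- **Position:** the head centre is about 1 mm from where I measured the tube's axis. I worked that out for the expected head-top height, and the measured head length (36.2 mm) fits it.
- **Notch direction:** it runs at 16.0°, and the foot plate at 16.0°.
- **Plunger:** the knob's gap is back to what it was before insertion, so the pin is out in the groove.
- **Robot:** the wrist force is near zero and the gripper is well clear.

**What was off:**
- The rest leaned about 1.5–2° in the grip, which gave up to 6.5 N of sideways load in the tube until I let go.
- The vertical push peaked at about 14 N on the wrist (some 17 N with the rest's weight) as the cone met the pin.
- One extra step of 0.9 mm ran after the click, but the force stayed near zero and the knob stayed in.
- The green look-alike fell over near the start, before the arm came close to it. I did not touch it.
- I did not re-measure the pad, paddle or bottle at the end. The arm stayed clear of them.

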